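Screw the coffee jug's stopper onto its seal, wing in line with the spout

TASK

The screw stopper of the insulated coffee jug has only been started on its thread. Screw it down (clockwise) until you feel it begin to bear on the rubber seal inside, then carry on only as far as the first point where its wing grip lines up with the spout, either end forward, and let go of it. Turn it no farther than that, or the seal is crushed, and leave the mug and the glass dish on the tray where they are.

Things in the scene. Friction and masses are not known exactly. Their poses are not given: they have to be found in the camera images.
- jug: Insulated serving jug: steel body 128 mm across, black collar 102 mm across with its rim 202 mm above the underside. Full and heavy, it stands fast on the tray and need not be held. Origin: centre of its underside; z up; x points from its axis to the spout; the black loop handle is on the -x side, reaching 113 mm from the axis and up to 202 mm.
- spout (a point): Tip of the black V-shaped pouring spout, 78 mm from the jug's axis, at rim height; x points outward from the axis, z up.
- wing (a point): Middle of the stopper's upright wing grip, on the jug's axis: black, 64 mm long (x), 18 mm thick (y), 34 mm high; this point is 17 mm below its top and 17 mm above the stopper's grey round flange (80 mm across). Pinch it across the 18 mm. A pouring channel lies under each end: it is lined up when this x is parallel to the jug's x, either way round, which comes every half turn.
- neck (a point): Centre of the collar's rim, on the axis; the stopper screws into it by a right-hand thread: clockwise from above tightens and lowers it 4 mm a turn; it stays where left. While turning, the thread takes 0.08 N m; once the stopper bears on the hidden rubber seal it takes 0.5 N m, evenly (the torque relaxes when the hand stops). Where it begins to bear cannot be seen: within half a turn of the start.
- mug: Brown stoneware mug on the tray, 78 mm across, 126 mm high, a bystander. Origin on its underside.
- dish: Small fluted glass dish on the tray, 69 mm across, 38 mm high, a bystander. Origin on its underside.
- seal (a joint): How far (m) the rubber seal inside the neck has been pressed down by the stopper: 0 until the stopper bears on it, then 4 mm a turn (2 mm in half a turn, and no more is wanted). It lies hidden under the stopper and the reading is noisy (about 0.3 mm), so go by the turning torque.

How it is judged:
By the outcome, as a careful person would: the job done as asked, in the order asked, and still so for the second after the job is handed in, with the robot touching nothing.
It also fails if it takes over 67 s, if anything falls off the work surface, if the arm or the gripper's body presses on something with over 40 N, if the wrist force passes 120 N, or if a joint passes its speed limit or range.

ROBOT

A 6-joint arm with a two-finger parallel gripper is mounted at the origin on a cart in front of the work surface, level with it; the furniture and walls round the work are solid. World frame = base frame: x ahead of the robot, y to its left, z up, the work surface at z = 0. Lengths are in m, angles in rad, forces in N, time in s.
With the tool pointing down it reaches from about 0.35 to 0.975 m from the base axis. Payload 4.9 kg.
Tool frame: the origin (TCP) lies on the mounting face of the last link; the fingertips stand 173 mm ahead of it and the grasp point (between the pads) lies ctrl.pinch_z ahead of it (ctrl.pinch_z is the distance from the TCP to the grasp point, in m); z points along the fingers, y is the line along which they close (so a half turn about z gives the same grasp; the last joint's range is limited). The gripper opens to 85 mm and grips with 20 to 120 N. Pads are 22 mm wide; open, the fingers measure 114 mm over their backs; the gripper's body (76 mm by 85 mm) begins 54 mm behind the grasp point. The pads swing forward as they close: fully open they stand 13 mm farther back than shut.
Start: joints at [1.127, 0.053, 1.613, -0, 1.476, -0.119], TCP at [0.199, 0.592, 0.405] pointing down, gripper open.
Joint ranges: [-3.01, 3.01], [-1.01, 2.22], [0.06, 2.58], [-1.02, 4.17], [0.09, 2.62], [-3.14, 3.14]. Speed limits (rad/s): [2.57, 2.57, 3.14, 3.14, 3.14, 3.14].

INTERFACE

Orientations are given as a rotation vector (axis times angle).
In Python, from station import telemetry, eyes, ctrl gives the robot as it stands.
- The arm moves only by the tool apply_moves, never from a script. Its argument "plan" is a list of rows, each a list of 5 numbers: the finger opening in m, from 0 to 0.0854, then the shift along the tool's x, y, z in m, then the turn about the tool's z in rad. In form: [[jaw, x, y, z, roll], ...]. A call has 1 to 12 rows; each row is the pose to reach, as a shift and turn from the pose commanded when the call began, along the tool's axes at that moment; what a row does not reach only later rows make up. A row lasts 1/12 s, in which the tool goes at most 41.7 mm and 7.16 degrees, less where a joint would pass 70% of its speed; a pose out of reach is approached as far as the arm can. A call with a gripper value outside its range is refused whole. The fingers move at their own pace and stop on an object; "newtons" is the grip in N (left out, the last holds). Time passes only in rows, so rows that repeat a pose let the fingers close. It gives the time, the measured TCP pose, the force, the opening and the grip force at its end, in the units of the state.
- telemetry.get_obs(): the state, without advancing time (a new reading comes with each control period).
- eyes.get_image(name): name is "scene" or "top" or "wrist"; returns a dict with "img" (420x560x3 uint8, blue, green, red), "range_z" (420x560 float32, m along the optical axis (not along the pixel's ray), 0 where there is no reading), "K" (3x3 intrinsics, pixels), "dist_coeffs" ([k1, k2, p1, p2, k3] as OpenCV has them; the pictures are not rectified), "pose" (4x4, takes a point from camera to world coordinates); the wrist camera has in their place "hand_eye" (4x4, takes a point from camera to tool coordinates, whose origin is the TCP and whose axes are the flange's). Camera axes: x right, y down, z forward; pixel columns grow to the right and rows downward; lengths in m; the calibration is good to about 2 mm. A picture is of the moment at which its call begins: read the wrist's pose just before it.
- ctrl.finish_job(): hands the job in; it is judged then, once.
Trained networks look in a picture, given as the dict that the camera call returned (one of the last four; its "shot" number tells which), for a name from the list of things; names that differ only in an ending like _2 or _b are one class to them, and where a whole thing is asked for, a point or a joint stands for the part that bears it (a point fixed in the world has none). Each returns a list of dicts, best first, with "confidence" (0 to 1); they miss things now and then, are a little off and sometimes report something else, mostly with a low value. They report only what shows in the picture. A call takes as long as a camera call.
- eyes.search_frame(thing, picture): "box" ([left, top, right, bottom] in pixels, round what is visible of it).
- eyes.outline_of(thing, picture): "region" (420x560 bool, what is visible of it) and "box" ([left, top, right, bottom] in pixels, round what is visible of it).
- eyes.tip_of(thing, picture): "point" ([column, row] in pixels: a listed point, or the origin of a listed thing).
The state is a dict: "t": time; "q": joint angles; "dq": joint speeds; "effort": joint torques, N m; "tool_pos": TCP position; "tool_rot": TCP orientation; "contact_force": force on the tool from outside, world axes, zero at the start; "wrist_torque": the same for the moment, N m; "opening": finger opening in m; "grip_force": force on a finger pad.
Only numpy, scipy, OpenCV 4.12 (cv2) and the standard library are available. Lean on these libraries where they do the work, as an engineer would, in place of code of your own. Each camera call takes 0.05 s, during which the arm holds its last target. There are 200 camera calls.

## Working session

There is one attempt and no reset: what is moved stays moved. The work goes in short steps, Python scripts to look and compute and a tool call to move; the robot and the scene stay as the last step left them, time stands still between calls to the robot, and variables do not carry over. Pictures are saved under pics/ and viewed, at most 10 in all, crops included, and the job is handed in when it is done.

Besides the shell and the picture viewer there is one more tool, called after "Request:" as name(argument=value, ...), one argument or row to a line, values as JSON. apply_moves: Moves the arm, as the interface text tells. Its arguments: {"type":"object","properties":{"plan":{"type":"array","items":{"type":"array","items":{"type":"number"}}},"newtons":{"type":"number"}},"required":["plan"]}

```bash
mkdir -p pics
cat > h.py <<'E'
import numpy as np, cv2
from station import telemetry, eyes, ctrl
from scipy.spatial.transform import Rotation as R
def T(o):
    M=np.eye(4); M[:3,:3]=R.from_rotvec(o["tool_rot"]).as_matrix(); M[:3,3]=o["tool_pos"]; return M
def pose(p,o=None): return np.array(p["pose"]) if "pose" in p else T(o)@np.array(p["hand_eye"])
def rays(p,uv):
    return cv2.undistortPoints(np.array(uv,float).reshape(-1,1,2),p["K"],np.array(p["dist_coeffs"])).reshape(-1,2)
def atz(p,uv,z,o=None):
    P=pose(p,o); d=np.c_[rays(p,uv),np.ones(len(np.reshape(uv,(-1,2))))]@P[:3,:3].T
    return P[:3,3]+d*((z-P[2,3])/d[:,2])[:,None]
def cloud(p,mask,o=None):
    r,c=np.nonzero(mask&(p["range_z"]>0)); z=p["range_z"][r,c]
    P=pose(p,o); return (np.c_[rays(p,np.c_[c,r]),np.ones(len(r))]*z[:,None])@P[:3,:3].T+P[:3,3]
E
python3 - <<'E'
from h import *
o=telemetry.get_obs(); print(o, ctrl.pinch_z); print(T(o))
t=eyes.get_image("top"); cv2.imwrite("pics/top.png",t["img"])
for n in ["jug","spout","wing","neck","mug","dish"]:
    r=eyes.tip_of(n,t)
    print(n,[(x["point"],round(x["confidence"],2),atz(t,x["point"],{"jug":0,"mug":0,"dish":0}.get(n,.2)).round(3)) for x in r[:2]])
for n in ["wing","jug","mug","dish"]:
    r=eyes.outline_of(n,t)
    if r:
        c=cloud(t,r[0]["region"]); print(n,r[0]["box"],r[0]["confidence"],np.percentile(c,[2,50,98],axis=0).round(3).tolist())
s=eyes.get_image("scene"); cv2.imwrite("pics/scene.png",s["img"])
E
```

```text
{'t': 0.0, 'q': array([ 1.12702589e+00,  5.33681468e-02,  1.61429845e+00, -2.53926359e-05,
        1.47598607e+00, -1.18994149e-01]), 'dq': array([ 0.00015072,  0.00045322, -0.00081267,  0.0004327 ,  0.00175297,
        0.00085971]), 'effort': array([-1.40383530e-03, -3.93688309e+01, -3.70173776e+01, -2.45503761e-04,
        7.10455875e-03, -5.10372288e-06]), 'tool_pos': array([0.19931881, 0.59208407, 0.40345299]), 'tool_rot': array([-0.50782564, -3.09972038,  0.00311909]), 'contact_force': array([0.9473216 , 0.40736711, 0.25116738]), 'wrist_torque': array([0.02671551, 0.06258234, 0.03330008]), 'grip_force': 0.0, 'opening': 0.08527238588277153} 0.1547
[[-9.47722817e-01  3.19093590e-01 -8.61633445e-04  1.99318806e-01]
 [ 3.19094678e-01  9.47720995e-01 -1.87133532e-03  5.92084072e-01]
 [ 2.19457000e-04 -2.04844983e-03 -9.99997878e-01  4.03452988e-01]
 [ 0.00000000e+00  0.00000000e+00  0.00000000e+00  1.00000000e+00]]
jug []
spout [([272.7, 212.0], 0.9, array([[0.509, 0.131, 0.2  ]]))]
wing [([303.3, 180.4], 0.97, array([[0.569, 0.072, 0.2  ]]))]
neck [([300.7, 186.2], 0.58, array([[0.558, 0.077, 0.2  ]])), ([272.5, 210.4], 0.3, array([[0.512, 0.131, 0.2  ]]))]
mug [([239.5, 239.4], 0.87, array([[0.471, 0.213, 0.   ]]))]
dish [([233.4, 190.8], 0.83, array([[0.587, 0.226, 0.   ]]))]
wing [279.2, 161.1, 329.6, 203.6] 0.79 [[0.524, 0.036, 0.214], [0.556, 0.073, 0.226], [0.598, 0.109, 0.26]]
jug [268.4, 149.1, 345.1, 225.1] 0.9 [[0.499, 0.001, 0.078], [0.55, 0.073, 0.214], [0.619, 0.129, 0.26]]
mug [217.2, 215.0, 262.1, 256.8] 0.97 [[0.441, 0.159, 0.016], [0.479, 0.205, 0.037], [0.513, 0.247, 0.139]]
dish [220.9, 173.7, 253.8, 205.4] 0.69 [[0.549, 0.184, 0.013], [0.583, 0.216, 0.025], [0.609, 0.245, 0.051]]
```

Run:
```python
import cv2,numpy as np
a=cv2.imread("pics/top.png")[130:270,200:370]; b=cv2.imread("pics/scene.png")
cv2.imwrite("pics/both.png",cv2.resize(a,(680,560),interpolation=cv2.INTER_CUBIC))
```

```text
(no output)
```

View pics/both.png

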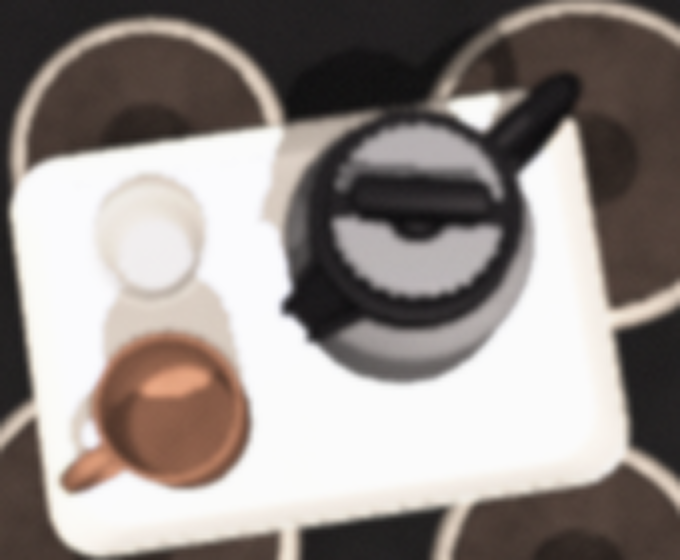

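View pics/scene.png

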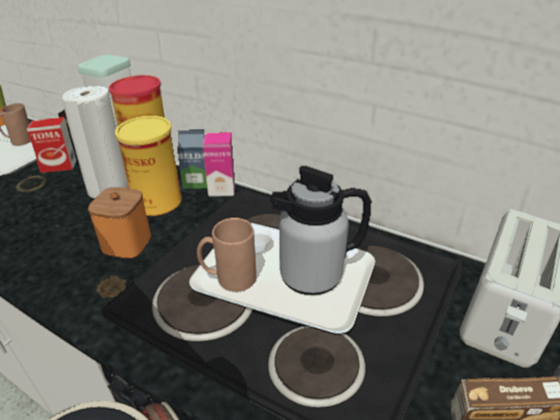

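The picture shows the jug's axis at about crop pixel (417,215). The spout is at the lower left, at a heading of about 130°, and the wing lies nearly along world y. The mug and dish are well clear to the left. I'll move above the jug for a closer look, winding the last joint back so that one grasp covers the whole turn.

Request:
apply_moves(
  plan=[
    [0.085,-0.03,-0.023,-0.02,-0.1],
    [0.085,-0.06,-0.045,-0.04,-0.2],
    [0.085,-0.09,-0.067,-0.06,-0.3],
    [0.085,-0.12,-0.09,-0.08,-0.4],
    [0.085,-0.15,-0.112,-0.1,-0.5],
    [0.085,-0.18,-0.134,-0.1,-0.6],
    [0.085,-0.21,-0.157,-0.1,-0.7],
    [0.085,-0.24,-0.18,-0.1,-0.8],
    [0.085,-0.27,-0.2,-0.1,-0.9],
    [0.085,-0.3,-0.224,-0.1,-1.0],
    [0.085,-0.33,-0.246,-0.1,-1.1],
    [0.085,-0.36,-0.268,-0.1,-1.2],
  ],
)

```text
t: 1.6
tool_pos: [0.4556, 0.2217, 0.5051]
tool_rot: [-1.338, 2.841, -0.0]
contact_force: [1.2, 1.2, 0.4]
opening: 0.085
grip_force: 0.0
```

Run:
```python
from h import *
o=telemetry.get_obs(); print(T(o).round(3).tolist(),o["q"].round(2))
t=eyes.get_image("wrist"); print(np.array(t["hand_eye"]).round(3).tolist())
M=T(o); print("shift to axis in tool:", M[:3,:3].T@(np.array([.561,.0725,.48])-M[:3,3]), "yaw y",np.degrees(np.arctan2(M[1,1],M[0,1])))
```

```text
[[-0.637, -0.771, 0.001, 0.456], [-0.771, 0.637, 0.0, 0.222], [-0.001, -0.0, -1.0, 0.505], [0.0, 0.0, 0.0, 1.0]] [ 0.31 -0.27  1.75  0.    1.66 -2.15]
[[0.001, -0.947, -0.322, 0.081], [1.0, 0.001, -0.0, -0.0], [0.001, -0.322, 0.947, 0.03], [0.0, 0.0, 0.0, 1.0]]
shift to axis in tool: [ 0.04788606 -0.17625626  0.02513039] yaw y 140.42661021076094
```

Request:
apply_moves(
  plan=[
    [0.085,0.01,-0.035,0,-0.1],
    [0.085,0.02,-0.07,0,-0.2],
    [0.085,0.03,-0.105,0,-0.3],
    [0.085,0.04,-0.14,0,-0.4],
    [0.085,0.048,-0.176,0,-0.5],
    [0.085,0.048,-0.176,0,-0.59],
    [0.085,0.048,-0.176,0,-0.59],
    [0.085,0.048,-0.176,0,-0.59],
  ],
)

```text
t: 2.32
tool_pos: [0.5595, 0.0738, 0.5046]
tool_rot: [2.097, -2.339, -0.001]
contact_force: [0.5, -0.6, 0.4]
opening: 0.0852
grip_force: 0.0
```

Run:
```python
from h import *
o=telemetry.get_obs(); M=T(o); print(o["q"].round(2),M[:3,3],"yaw y",np.degrees(np.arctan2(M[1,1],M[0,1])))
t=eyes.get_image("wrist"); cv2.imwrite("pics/w1.png",t["img"])
for n in ["spout","wing","neck"]:
    for x in eyes.tip_of(n,t)[:1]: print(n,x["point"],x["confidence"],atz(t,x["point"],{"wing":.243}.get(n,.214),o))
r=eyes.outline_of("wing",t)
c=cloud(t,r[0]["region"],o); print(r[0]["box"],np.percentile(c[:,2],[1,25,50,75,99]))
def box(P):
    (cx,cy),(w,h),a=cv2.minAreaRect((P[:,:2]*1000).astype(np.float32)); p=cv2.boxPoints(((cx,cy),(w,h),a)); e=p[1]-p[0] if np.linalg.norm(p[1]-p[0])>np.linalg.norm(p[2]-p[1]) else p[2]-p[1]
    return cx,cy,w,h,np.degrees(np.arctan2(e[1],e[0]))%180
def pca(P):
    v=np.linalg.svd((P-P.mean(0))[:,:2],full_matrices=False)[2][0]; return np.degrees(np.arctan2(v[1],v[0]))%180
zt=np.percentile(c[:,2],99); w=c[c[:,2]>zt-.006]; print("wing top",w.mean(0),box(w),pca(w))
a=cloud(t,np.ones((420,560),bool),o); print("all z hist",np.histogram(a[:,2],bins=np.arange(.19,.28,.005)))
np.save("a.npy",a)
```

```text
[-0.   -0.13  1.63  0.    1.65 -3.03] [0.55946972 0.0737977  0.50459195] yaw y 173.7731471940976
spout [352.6, 259.6] 0.66 [[0.51263094 0.12882639 0.214     ]]
wing [280.8, 208.0] 0.69 [[0.56286647 0.07025254 0.243     ]]
neck [282.4, 197.4] 0.79 [[0.56216741 0.071803   0.214     ]]
[227.5, 141.2, 339.5, 262.7] [0.22410795 0.22604908 0.22669591 0.25672615 0.26119328]
wing top [0.56254953 0.06930088 0.25946675] (562.7960205078125, 71.17194366455078, 62.61968231201172, 17.92407989501953, np.float32(85.60979)) 85.5257020988552
all z hist (array([ 577,  521,  841, 1290, 3987, 1755,  634, 6495,  361,   66,    8,
          5,   59, 1565, 1036,    0,    0,    0]), array([0.19 , 0.195, 0.2  , 0.205, 0.21 , 0.215, 0.22 , 0.225, 0.23 ,
       0.235, 0.24 , 0.245, 0.25 , 0.255, 0.26 , 0.265, 0.27 , 0.275,
       0.28 ]))
```

View pics/w1.png

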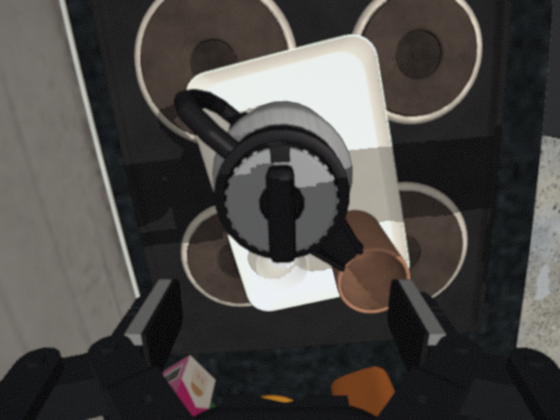

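Run:
```python
from h import *
a=np.load("a.npy")
f=a[(a[:,2]>.224)&(a[:,2]<.229)&(np.linalg.norm(a[:,:2]-[.5625,.071],axis=1)<.045)]
print("flange circle",cv2.minEnclosingCircle((f[:,:2]*1000).astype(np.float32)))
c=np.array([.5625,.0712]); d=a[:,:2]-c; r=np.hypot(*d.T); th=np.degrees(np.arctan2(d[:,1],d[:,0]))
for nm,lo,hi in (("spout",90,170),("handle",-90,-10)):
  for r0,r1 in ((.056,.062),(.062,.068),(.068,.074),(.074,.082),(.082,.09),(.09,.1),(.1,.11)):
    m=(r>r0)&(r<r1)&(a[:,2]>.17)&(a[:,2]<.225)&(th>lo)&(th<hi)
    if m.sum()>5: print(nm,r0,m.sum(),np.percentile(th[m],[3,97]).round(1),"mid",np.percentile(th[m],[3,97]).mean().round(2),"mean",th[m].mean().round(2),a[m,2].mean().round(3))
```

```text
flange circle ((562.9439086914062, 71.53805541992188), 41.390506744384766)
spout 0.056 404 [115.6 147.1] mid 131.34 mean 129.96 0.208
spout 0.062 362 [118.7 144.1] mid 131.4 mean 130.17 0.211
spout 0.068 318 [121.3 141.9] mid 131.61 mean 130.99 0.215
spout 0.074 56 [123.2 141.4] mid 132.29 mean 132.3 0.214
handle 0.056 213 [-55.7 -20.1] mid -37.91 mean -47.08 0.207
handle 0.062 202 [-54.5 -41.5] mid -47.97 mean -48.66 0.212
handle 0.068 198 [-54.2 -41.9] mid -48.02 mean -48.74 0.212
handle 0.074 264 [-53.9 -42.6] mid -48.27 mean -48.8 0.21
handle 0.082 258 [-53.4 -43. ] mid -48.2 mean -48.72 0.208
handle 0.09 325 [-53.  -44.1] mid -48.58 mean -49.44 0.201
handle 0.1 191 [-52.7 -45. ] mid -48.84 mean -49.5 0.189
```

Request:
apply_moves(
  plan=[
    [0.06,0.002,-0.0035,0.02,-0.03],
    [0.06,0.002,-0.0035,0.045,-0.03],
    [0.06,0.002,-0.0035,0.07,-0.03],
    [0.06,0.002,-0.0035,0.088,-0.03],
    [0.06,0.002,-0.0035,0.098,-0.03],
    [0.06,0.002,-0.0035,0.1,-0.03],
    [0.06,0.002,-0.0035,0.1,-0.03],
  ],
  newtons=40,
)

```text
t: 3.15
tool_pos: [0.5626, 0.0718, 0.4046]
tool_rot: [2.136, -2.303, -0.0]
contact_force: [1.2, 0.5, 0.2]
opening: 0.0601
grip_force: 0.0
```

Request:
apply_moves(
  plan=[
    [0.01,0,0,0,0],
    [0.01,0,0,0,0],
    [0.01,0,0,0,0],
    [0.01,0,0,0,0],
    [0.01,0,0,0,0],
    [0.01,0,0,0,0],
    [0.01,0,0,0,0],
    [0.01,0,0,0,0],
    [0.01,0,0,0,0],
    [0.01,0,0,0,0],
  ],
  newtons=40,
)

```text
t: 3.98
tool_pos: [0.5622, 0.0716, 0.4067]
tool_rot: [2.135, -2.303, -0.002]
contact_force: [-7.2, 0.3, 6.0]
opening: 0.0173
grip_force: 41.3
```

```bash
cat > s.py <<'E'
from h import *
o=telemetry.get_obs(); M=T(o); print("t",o["t"],"q6",o["q"][5].round(3),M[:3,3].round(4),"yaw y %.2f"%np.degrees(np.arctan2(M[1,1],M[0,1])),"F",o["contact_force"].round(1),"Tq",o["wrist_torque"].round(3),"eff6",o["effort"][5].round(3),"open",o["opening"],o["grip_force"])
E
python3 s.py
```

```text
t 3.9833 q6 -3.071 [0.5622 0.0716 0.4067] yaw y 175.67 F [-7.2  0.3  6. ] Tq [ 0.035  1.238 -0.026] eff6 -0.034 open 0.017329249945348783 41.32746309041977
```

Request:
apply_moves(
  plan=[
    [0.04,0,0,0,0],
    [0.04,0,0,0,0],
    [0.04,0,0.001,-0.004,0],
    [0.04,0,0.001,-0.004,0],
    [0.01,0,0.001,-0.004,0],
    [0.01,0,0.001,-0.004,0],
    [0.01,0,0.001,-0.004,0],
    [0.01,0,0.001,-0.004,0],
    [0.01,0,0.001,-0.004,0],
    [0.01,0,0.001,-0.004,0],
    [0.01,0,0.001,-0.004,0],
    [0.01,0,0.001,-0.004,0],
  ],
  newtons=45,
)

```text
t: 4.98
tool_pos: [0.5616, 0.0715, 0.409]
tool_rot: [2.136, -2.304, -0.0]
contact_force: [-3.2, 0.5, 4.2]
opening: 0.0172
grip_force: 45.9
```

```bash
python3 s.py
```

```text
t 4.9833 q6 -3.071 [0.5616 0.0715 0.409 ] yaw y 175.67 F [-3.2  0.5  4.2] Tq [-0.006  0.64  -0.089] eff6 -0.034 open 0.017232756255332188 45.93324959278107
```

Request:
apply_moves(
  plan=[
    [0.01,0,0,0,0.09],
    [0.01,0,0,0.0001,0.18],
    [0.01,0,0,0.0002,0.27],
    [0.01,0,0,0.0002,0.36],
    [0.01,0,0,0.0003,0.45],
    [0.01,0,0,0.0003,0.54],
  ],
)

```text
t: 5.48
tool_pos: [0.5617, 0.0715, 0.4087]
tool_rot: [1.438, -2.793, 0.0]
contact_force: [-3.2, -1.0, 4.3]
opening: 0.0172
grip_force: 45.9
```

```bash
python3 s.py
```

```text
t 5.4833 q6 -2.527 [0.5617 0.0715 0.4087] yaw y 144.50 F [-3.2 -1.   4.3] Tq [-0.023  0.555  0.092] eff6 -0.803 open 0.017214901398189802 45.90813338756561
```

Request:
apply_moves(
  plan=[
    [0.01,0,0,0,0.09],
    [0.01,0,0,0.0001,0.18],
    [0.01,0,0,0.0002,0.27],
    [0.01,0,0,0.0002,0.36],
    [0.01,0,0,0.0003,0.45],
    [0.01,0,0,0.0003,0.54],
  ],
)

```text
t: 5.98
tool_pos: [0.5618, 0.0714, 0.4084]
tool_rot: [-0.641, 3.075, -0.001]
contact_force: [-2.6, -1.2, 3.5]
opening: 0.0173
grip_force: 45.9
```

```bash
python3 s.py
```

```text
t 5.9833 q6 -1.987 [0.5618 0.0714 0.4084] yaw y 113.55 F [-2.6 -1.2  3.5] Tq [-0.121  0.534  0.098] eff6 -0.802 open 0.017300028633850016 45.86990296840668
```

Request:
apply_moves(
  plan=[
    [0.01,0,0,0,0.09],
    [0.01,0,0,0.0001,0.18],
    [0.01,0,0,0.0002,0.27],
    [0.01,0,0,0.0002,0.36],
    [0.01,0,0,0.0003,0.45],
    [0.01,0,0,0.0003,0.54],
  ],
)

```text
t: 6.48
tool_pos: [0.5617, 0.0713, 0.408]
tool_rot: [0.203, 3.135, -0.001]
contact_force: [-3.1, -0.7, 3.5]
opening: 0.0172
grip_force: 45.9
```

```bash
python3 s.py
```

```text
t 6.4833 q6 -1.447 [0.5617 0.0713 0.408 ] yaw y 82.61 F [-3.1 -0.7  3.5] Tq [-0.254  0.478  0.093] eff6 -0.801 open 0.01719720998628737 45.85747629404068
```

Request:
apply_moves(
  plan=[
    [0.01,0,0,0,0.09],
    [0.01,0,0,0.0001,0.18],
    [0.01,0,0,0.0002,0.27],
    [0.01,0,0,0.0002,0.36],
    [0.01,0,0,0.0003,0.45],
    [0.01,0,0,0.0003,0.54],
  ],
)

```text
t: 6.98
tool_pos: [0.5617, 0.0712, 0.4076]
tool_rot: [1.031, 2.967, -0.002]
contact_force: [-2.7, -2.0, 3.7]
opening: 0.0171
grip_force: 45.9
```

```bash
python3 s.py
```

```text
t 6.9833 q6 -0.907 [0.5617 0.0712 0.4076] yaw y 51.66 F [-2.7 -2.   3.7] Tq [-0.274  0.57   0.088] eff6 -0.8 open 0.017056895826688064 45.86389660835266
```

Request:
apply_moves(
  plan=[
    [0.01,0,0,0,0.08],
    [0.01,0,0,0.0001,0.16],
  ],
)

```text
t: 7.15
tool_pos: [0.5617, 0.0712, 0.4075]
tool_rot: [1.265, 2.875, -0.002]
contact_force: [-3.1, -2.7, 4.4]
opening: 0.0172
grip_force: 45.9
```

```bash
python3 s.py
```

```text
t 7.15 q6 -0.747 [0.5617 0.0712 0.4075] yaw y 42.52 F [-3.1 -2.7  4.4] Tq [-0.236  0.616  0.08 ] eff6 -0.697 open 0.017236100974108125 45.89492976665497
```

Request:
apply_moves(
  plan=[
    [0.01,0,0,0,0.05],
    [0.01,0,0,0.0001,0.1],
  ],
)

```text
t: 7.32
tool_pos: [0.5617, 0.0712, 0.4074]
tool_rot: [1.405, 2.81, -0.002]
contact_force: [-3.2, -2.1, 4.2]
opening: 0.0169
grip_force: 45.9
```

```bash
python3 s.py
```

```text
t 7.3167 q6 -0.649 [0.5617 0.0712 0.4074] yaw y 36.87 F [-3.2 -2.1  4.2] Tq [-0.354  0.665  0.093] eff6 -0.393 open 0.01687067867900428 45.91796278953552
```

Request:
apply_moves(
  plan=[
    [0.01,0,0,0,0.09],
    [0.01,0,0,0.0001,0.18],
    [0.01,0,0,0.0002,0.27],
    [0.01,0,0,0.0002,0.36],
  ],
)

```text
t: 7.65
tool_pos: [0.5617, 0.0712, 0.4073]
tool_rot: [1.886, 2.512, -0.002]
contact_force: [-3.8, -1.6, 4.3]
opening: 0.0169
grip_force: 46.0
```

```bash
python3 s.py
```

```text
t 7.65 q6 -0.288 [0.5617 0.0712 0.4073] yaw y 16.20 F [-3.8 -1.6  4.3] Tq [-0.372  0.649  0.501] eff6 -0.38 open 0.016897159898813317 45.975450575351715
```

Request:
apply_moves(
  plan=[
    [0.01,0,0,0,0.09],
    [0.01,0,0,0.0001,0.18],
    [0.01,0,0,0.0002,0.27],
    [0.01,0,0,0.0002,0.36],
    [0.01,0,0,0.0003,0.45],
  ],
)

```text
t: 8.07
tool_pos: [0.5616, 0.0712, 0.4069]
tool_rot: [2.399, 2.028, -0.003]
contact_force: [-2.8, -2.2, 4.4]
opening: 0.0168
grip_force: 46.0
```

```bash
python3 s.py
```

```text
t 8.0667 q6 0.162 [0.5616 0.0712 0.4069] yaw y -9.58 F [-2.8 -2.2  4.4] Tq [-0.381  0.805  0.453] eff6 -0.381 open 0.016816865719874487 46.03608816862106
```

Request:
apply_moves(
  plan=[
    [0.01,0,0,0,0.09],
    [0.01,0,0,0.0001,0.18],
    [0.01,0,0,0.0002,0.27],
    [0.01,0,0,0.0002,0.36],
    [0.01,0,0,0.0003,0.45],
    [0.01,0,0,0.0003,0.54],
    [0.01,0,0,0.0004,0.63],
    [0.01,0,0,0.0005,0.72],
    [0.01,0,0,0.0005,0.81],
    [0.01,0,0,0.0006,0.9],
    [0.01,0,0,0.0006,0.99],
    [0.01,0,0,0.0007,1.08],
  ],
)

```text
t: 9.07
tool_pos: [0.5615, 0.0714, 0.4063]
tool_rot: [3.1, 0.506, -0.002]
contact_force: [-5.6, -1.9, 4.7]
opening: 0.0173
grip_force: 46.1
```

Request:
apply_moves(
  plan=[
    [0.01,0,0,0,0.09],
    [0.01,0,0,0.0001,0.18],
    [0.01,0,0,0.0002,0.27],
    [0.01,0,0,0.0002,0.36],
    [0.01,0,0,0.0003,0.45],
    [0.01,0,0,0.0003,0.54],
    [0.01,0,0,0.0004,0.63],
    [0.01,0,0,0.0005,0.72],
    [0.01,0,0,0.0005,0.81],
    [0.01,0,0,0.0006,0.9],
    [0.01,0,0,0.0006,0.99],
    [0.01,0,0,0.0006,0.99],
  ],
)

```text
t: 10.07
tool_pos: [0.5615, 0.0715, 0.4056]
tool_rot: [2.969, -1.023, -0.001]
contact_force: [-5.0, -0.7, 5.0]
opening: 0.0172
grip_force: 46.0
```

```bash
python3 s.py
python3 - <<'E'
from h import *
o=telemetry.get_obs()
t=eyes.get_image("wrist"); cv2.imwrite("pics/w2.png",t["img"])
s=eyes.tip_of("spout",t); print([(x["point"],x["confidence"],atz(t,x["point"],.214,o)) for x in s[:1]])
E
```

```text
t 10.0667 q6 2.23 [0.5615 0.0715 0.4056] yaw y -128.03 F [-5.  -0.7  5. ] Tq [-0.05   0.886  0.175] eff6 0.812 open 0.017239960748691895 46.02983504533768
[([258.7, 381.6], 0.96, array([[0.51241316, 0.13018014, 0.214     ]]))]
```

View pics/w2.png

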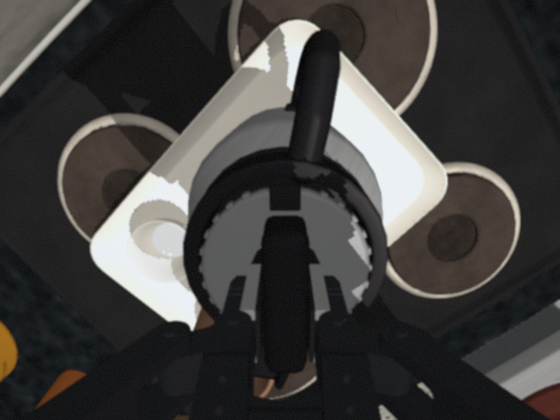

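The wing is square in the grip and about 10.5° short of the spout–handle line. The spout tip is at pixel (259,382) and the handle at (320,40), giving a heading of about 131.3°. I'll finish the turn.

Request:
apply_moves(
  plan=[
    [0.01,0,0,0,0.06],
    [0.01,0,0,0.0001,0.12],
    [0.01,0,0,0.0001,0.16],
    [0.01,0,0,0.0001,0.182],
    [0.01,0,0,0.0001,0.182],
    [0.01,0,0,0.0001,0.182],
  ],
)

```text
t: 10.67
tool_pos: [0.5615, 0.0715, 0.4055]
tool_rot: [2.867, -1.283, -0.001]
contact_force: [-5.3, -0.6, 4.8]
opening: 0.0176
grip_force: 46.1
```

```bash
python3 s.py
```

```text
t 10.6667 q6 2.408 [0.5615 0.0715 0.4055] yaw y -138.24 F [-5.3 -0.6  4.8] Tq [-0.117  0.808  0.403] eff6 0.387 open 0.017560447688441387 46.082956194877625
```

Request:
apply_moves(
  plan=[
    [0.05,0,0,0,0.182],
    [0.05,0,0,0,0],
    [0.05,0,0,0,0],
  ],
)

```text
t: 10.92
tool_pos: [0.5619, 0.0715, 0.4047]
tool_rot: [-2.867, 1.282, -0.001]
contact_force: [0.4, -1.0, 0.3]
opening: 0.05
grip_force: 0.0
```

That release call had a mistake: its first row carried a leftover 0.182 rad turn, so the wing may have been nudged as the fingers opened. I'll lift off and measure it.

Request:
apply_moves(
  plan=[
    [0.085,0,0,-0.02,0],
    [0.085,0,0,-0.05,0],
    [0.085,0,0,-0.08,0],
    [0.085,0,0,-0.1,0],
    [0.085,0,0,-0.1,0],
    [0.085,0,0,-0.1,0],
  ],
)

```text
t: 11.42
tool_pos: [0.562, 0.0715, 0.5066]
tool_rot: [-2.863, 1.288, -0.005]
contact_force: [0.4, -0.6, -0.3]
opening: 0.0848
grip_force: 0.0
```

```bash
python3 s.py
python3 - <<'E'
from h import *
o=telemetry.get_obs(); t=eyes.get_image("wrist"); cv2.imwrite("pics/w3.png",t["img"])
c=np.array([.5625,.0714]); a=cloud(t,np.ones((420,560),bool),o); d=a[:,:2]-c; r=np.hypot(*d.T); th=np.degrees(np.arctan2(d[:,1],d[:,0]))
m=(r<.045)&(a[:,2]>.24); zt=np.percentile(a[m,2],99); w=a[m&(a[:,2]>zt-.006)]
v=np.linalg.svd((w-w.mean(0))[:,:2],full_matrices=False)[2][0]
print("wing",w.mean(0),zt,cv2.minAreaRect((w[:,:2]*1000).astype(np.float32)),"pca",np.degrees(np.arctan2(v[1],v[0]))%180)
for nm,lo,hi in (("spout",90,170),("handle",-90,-10)):
  for r0,r1 in ((.056,.062),(.062,.068),(.068,.074),(.074,.082),(.082,.09),(.09,.1),(.1,.11)):
    m=(r>r0)&(r<r1)&(a[:,2]>.17)&(a[:,2]<.225)&(th>lo)&(th<hi)
    if m.sum()>5: print(nm,r0,m.sum(),np.percentile(th[m],[3,97]).round(1),"mid",np.percentile(th[m],[3,97]).mean().round(2))
s=eyes.tip_of("spout",t); print([(x["point"],x["confidence"],atz(t,x["point"],.214,o)) for x in s[:1]])
E
```

```text
t 11.4167 q6 2.412 [0.562  0.0715 0.5066] yaw y -138.45 F [ 0.4 -0.6 -0.3] Tq [0.015 0.037 0.06 ] eff6 0.002 open 0.08483974229843513 0.0
wing [0.57493268 0.06067414 0.41758146] 0.420636030069291 ((573.1824951171875, 61.70616912841797), (78.70968627929688, 8.593732833862305), 41.35224533081055) pca 41.66649246487407
spout 0.056 327 [114.9 146.2] mid 130.53
spout 0.062 348 [118.3 142.9] mid 130.59
spout 0.068 285 [120.7 140.7] mid 130.7
spout 0.074 33 [121.9 138.8] mid 130.36
handle 0.056 237 [-55.5 -18. ] mid -36.76
handle 0.062 211 [-54.5 -40.4] mid -47.49
handle 0.068 211 [-54.  -41.1] mid -47.52
handle 0.074 288 [-53.5 -41.8] mid -47.63
handle 0.082 286 [-53.  -42.4] mid -47.7
handle 0.09 336 [-52.7 -43.1] mid -47.87
handle 0.1 231 [-51.8 -43.9] mid -47.82
[([288.2, 290.9], 0.62, array([[0.51090716, 0.12870174, 0.214     ]]))]
```

View pics/w3.png

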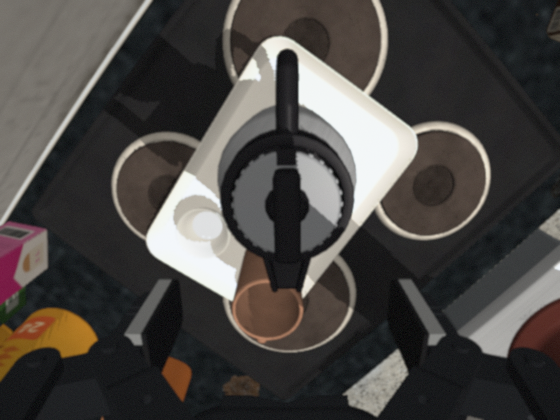

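The picture shows the wing lined up with the spout at (288,290) and the handle at (288,60), and the mug and dish undisturbed. My cloud caught gripper points, so I'll redo the angle with a height cap.

Run:
```python
from h import *
o=telemetry.get_obs(); t=eyes.get_image("wrist")
c=np.array([.5625,.0714]); a=cloud(t,np.ones((420,560),bool),o); r=np.hypot(*(a[:,:2]-c).T)
m=(r<.045)&(a[:,2]>.24)&(a[:,2]<.27); zt=np.percentile(a[m,2],99); w=a[m&(a[:,2]>zt-.006)]
v=np.linalg.svd((w-w.mean(0))[:,:2],full_matrices=False)[2][0]
print("wing",w.mean(0),zt,cv2.minAreaRect((w[:,:2]*1000).astype(np.float32)),"pca",np.degrees(np.arctan2(v[1],v[0]))%180)
```

```text
wing [0.56474593 0.07019553 0.25590432] 0.25797865180990553 ((563.727294921875, 71.65196228027344), (17.634204864501953, 62.702781677246094), 42.26387023925781) pca 132.50365220422495
```

```bash
python3 -c "
from station import ctrl; print(ctrl.finish_job())"
```

```text
the job is handed in; nothing more can be done
None
```

The job is handed in: the stopper passed the first line-up before it reached the seal, began to bear 139–159° into the turn, and was released at the next line-up, about 314° in all and within about 1° of the spout. A stray turn command during release may have nudged the wing, but the check afterwards found it still lined up, with the mug and dish undisturbed.

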